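# Park the probe on its sloped rest

## Robot

A 6-joint arm with a two-finger parallel gripper is mounted at the origin on a cart in front of the work surface, level with it; the furniture and walls round the work are solid. World frame = base frame: x ahead of the robot, y to its left, z up, the work surface at z = 0. Lengths are in m, angles in rad, forces in N, time in s.
With the tool pointing down it reaches from about 0.225 to 0.725 m from the base axis. Payload 3.1 kg.
Tool frame: the origin (TCP) lies midway between the tips of the shut fingers; the grasp point (between the pads) lies 19 mm behind it (ctrl.hold_point_z is the distance from the TCP to the grasp point, in m); z points along the fingers, y is the line along which they close (so a half turn about z gives the same grasp; the last joint's range is limited). The gripper opens to 85 mm and grips with 20 to 120 N. Pads are 22 mm wide; open, the fingers measure 114 mm over their backs; the gripper's body (76 mm by 85 mm) begins 54 mm behind the grasp point. The pads swing forward as they close: fully open they stand 13 mm farther back than shut.
Start: joints at [1.154, 0.048, 0.099, 1.622, 0, 1.443], TCP at [0.15, 0.503, 0.231] pointing down, gripper open.
Joint ranges: [-2.91, 2.91], [-0.99, 1.94], [-1.21, 1.42], [-2.12, 2.29], [-1.49, 1.47], [-3.14, 3.14]. Speed limits (rad/s): [2.79, 2.79, 3.14, 3.14, 3.14, 3.14].

## Interface

Orientations are given as a rotation vector (axis times angle).
In Python, from rig import ctrl, optics, workorder gives the robot as it stands. The module is installed in compiled form; this text tells all that it offers.
- The arm moves only by the tool step_arm, never from a script. Its argument "plan" is a list of rows, each an object with "offset": the shift along the tool's x, y, z in units of 0.3 m (1.0 is 0.3 m), a list of three; "twist": the turn, a rotation vector about the tool's x, y, z in units of 180 degrees (1.0 is 180 degrees), a list of three; "gripper": the opening, from -1 (shut) to 1 (fully open). In form: [{"offset": [tx, ty, tz], "twist": [wx, wy, wz], "gripper": gripper}, ...]. A call has 1 to 12 rows; each row is the pose to reach, as a shift and turn from the pose commanded when the call began, along the tool's axes at that moment, turning the shorter way round; what a row does not reach only later rows make up. A row lasts 1/10 s, in which the tool goes at most 50 mm and 8.59 degrees, less where a joint would pass 70% of its speed; a pose out of reach is approached as far as the arm can. A call with a number of a shift or a turn outside -1 to 1 is refused whole. A call with a gripper value outside its range is refused whole. The fingers move at their own pace and stop on an object; "squeeze" is the grip in N (left out, the last holds). Time passes only in rows, so rows that repeat a pose let the fingers close. It gives the time, the measured TCP pose, the force, the opening and the grip force at its end, in the units of the state.
- ctrl.read_state(): the state, without advancing time (a new reading comes with each control period).
- optics.snapshot(name): name is "scene" or "top" or "wrist"; returns (picture, depth): 420x560x3 uint8, red, green, blue; 420x560 float32, m along the optical axis (not along the pixel's ray), 0 where there is no reading.
- optics.calibration(name): a dict with "fx", "fy", "cx", "cy" (pixels), "T" (4x4, takes a point from camera to world coordinates); the wrist camera has in their place "mount" (4x4, takes a point from camera to tool coordinates, whose origin is the TCP and whose axes are the flange's). Camera axes: x right, y down, z forward; pixel columns grow to the right and rows downward; lengths in m; the calibration is good to about 2 mm. The wrist camera is an equidistant fisheye: a pixel r from the principal point sees the ray r / f radians off the axis. A picture is of the moment at which its call begins: read the wrist's pose just before it. calibration takes no time and is no camera call.
- workorder.job_done(): hands the job in; it is judged then, once.
The state is a dict: "t": time; "joint_positions": joint angles; "joint_vel": joint speeds; "tau": joint torques, N m; "tool_pos": TCP position; "tcp_rot": TCP orientation; "force": force on the tool from outside, world axes, zero at the start; "wrist_torque": the same for the moment, N m; "width": finger opening in m; "grasp_force": force on a finger pad.
Only numpy, scipy, OpenCV 4.12 (cv2) and the standard library are available. Lean on these libraries where they do the work, as an engineer would, in place of code of your own. Each camera call takes 0.05 s, during which the arm holds its last target. There are 200 camera calls.

## Task

Park the cordless probe on its narrow sloped rest: lay it along the slope with its guarded tip down at the heel stop (touching it, or within a few millimetres) and its handle at the top, and press the shaft down past the sprung jaw of the fork clip until it sits on the bed of the clip and the jaw has closed over it. Leave it lying there, and do not knock over or shift the other things on the worktop.

Things in the scene. Friction and masses are not known exactly. Their poses are not given: they have to be found in the camera images.
- probe: cordless hand probe lying on the worktop, 175 mm long, 0.1 kg: square grey handle 65 long x 26 x 26 mm with a dark window on top, white round shaft 16 mm thick, 110 mm long, its tip in a round grey guard 26 mm across, 12 mm long. Origin: underside, middle of the length. x runs from the tip (-87.5) to the handle (22.5 to 87.5), z up; shaft axis at z = 13; centre of mass near x = -10
- probe_tip (a point): centre of the guard's end face, the lower end of the probe, on the shaft's axis (probe frame -87.5, 0, 13 mm); axes as the probe
- probe_neck (a point): point on the shaft's axis that lies in the fork clip when the probe is parked (probe frame 9.5, 0, 13 mm); axes as the probe
- probe_handle (a point): centre of the handle (probe frame 55, 0, 13 mm); axes as the probe
- stand: probe rest, fixed to the worktop: aluminium base plate 200x100x10 mm with two uprights that carry a bar 18 mm wide, sloping at 30 degrees; on it from the foot up: heel stop, saddle, fork clip. Origin: centre of the base's underside; x points toward the high end of the slope
- rest_heel (a point): face of the heel stop at the foot of the slope, on the axis line of the parked shaft. Axes: x up along the slope, z square off it, y across. The bar's top lies at z = -13 mm, from x = -4 to 172 mm; the stop is 28 mm wide and rises to z = 18. The parked tip touches it or nearly so; the handle then lies on the bar at about x = 113 to 178 mm
- rest_saddle (a point): saddle for the lower shaft, on the axis line of the parked shaft, 30 mm up from the heel; axes as rest_heel. 16 mm long in x, bed at z = -8 mm, channel 18 mm wide, cheeks flare out to 32 mm at z = 17 mm
- rest_press (a point): point on the parked shaft's axis 66 mm up from the heel, in the free stretch between saddle (ends at 38 mm) and fork clip (begins at 93 mm): where the shaft can be pressed down. Axes as rest_heel; the top of the seated shaft is 8 mm above it
- rest_clip (a point): centre of the fork clip on the parked shaft's axis, 100 mm up from the heel, 14 mm long; axes as rest_heel. Bed at z = -8 mm; fixed tine at y = -9; hinged jaw on the +y side, nose overhanging to y = 3 at z = 9, bevelled outward to y = 10 at z = 23 mm (top). A shaft only lying in the mouth is over 8 mm too high; 4 to 12 N square to the slope push it in
- jaw (a joint): angle of the clip's sprung jaw: 0 closed, grows to 0.6 rad as it is pushed outward; springs back by itself
- tape_roll: roll of tape lying flat, 86 mm across, 24 mm high; bystander, origin at the centre of its underside
- timer: small flat white timer 62x62x18 mm; bystander, origin at the centre of its underside
- beaker_50: small glass beaker, 45 mm across, 56 mm high; bystander, origin at the centre of its underside
- weight: knobbed brass weight, 26 mm across, 42 mm high; bystander, origin at the centre of its underside
- petri_dish: flat glass dish, 96 mm across, 17 mm high; bystander, origin at the centre of its underside
- conical_flask: stoppered conical flask, 63 mm across, 115 mm high; bystander, origin at the centre of its underside
- beaker_250: glass beaker, 71 mm across, 92 mm high; bystander, origin at the centre of its underside
Things that resemble listed ones, but are neither listed nor needed, are in the scene too. What is meant by the probe is not turquoise, and is the larger of those in its own colour.

How it is judged:
By the outcome, as a careful person would: the job done as asked, in the order asked, and still so for the second after the job is handed in, with the robot touching nothing.
It also fails if it takes over 48 s, if anything falls off the work surface, if the arm or the gripper's body presses on something with over 40 N, if the wrist force passes 120 N, or if a joint passes its speed limit or range.

## Working session

There is one attempt and no reset: what is moved stays moved. The work goes in short steps, Python scripts to look and compute and a tool call to move; the robot and the scene stay as the last step left them, time stands still between calls to the robot, and variables do not carry over. Pictures are saved under pics/ and viewed, at most 10 in all, crops included, and the job is handed in when it is done.

Besides the shell and the picture viewer there is one more tool, called as a command line: name --argument value ..., lists and objects as JSON in quotes. step_arm: Moves the arm, as the interface text tells. Its arguments: {"type":"object","properties":{"plan":{"type":"array"},"squeeze":{"type":"number"}},"required":["plan"]}

```bash
mkdir -p pics
cat > h.py <<'E'
import numpy as np, cv2
from scipy.spatial.transform import Rotation as R
from rig import ctrl, optics, workorder
def snap(n):
    p,d=optics.snapshot(n); np.savez(f'{n}.npz',p=p,d=d); return p,d
def pts(n,d):
    c=optics.calibration(n); v,u=np.mgrid[:420,:560]
    P=np.stack([(u-c['cx'])/c['fx']*d,(v-c['cy'])/c['fy']*d,d],-1)
    return P@c['T'][:3,:3].T+c['T'][:3,3]
E
python3 - <<'E'
from h import *
for n in('top','scene'):
    p,d=snap(n); cv2.imwrite(f'pics/{n}0.png',p[:,:,::-1]); c=optics.calibration(n); print(n,c['fx'],c['T'].round(3).tolist(),(d>0).mean())
s=ctrl.read_state(); print(s, ctrl.hold_point_z); print(optics.calibration('wrist'))
E
```

```text
top 449.0144172238067 [[-0.005, -0.997, 0.079, 0.483], [-1.0, 0.004, -0.02, 0.027], [0.02, -0.079, -0.997, 1.357], [0.0, 0.0, 0.0, 1.0]] 0.9963180272108844
scene 474.5297030896631 [[0.508, -0.631, 0.586, -0.241], [-0.861, -0.378, 0.339, -0.452], [0.007, -0.677, -0.736, 1.151], [0.0, 0.0, 0.0, 1.0]] 0.9958163265306123
{'t': 0.1, 'joint_positions': array([ 1.15421575e+00,  4.87122911e-02,  9.77687287e-02,  1.62199252e+00,
       -1.42393142e-06,  1.44302973e+00]), 'joint_vel': array([ 0.00065532, -0.00217563,  0.00314091, -0.00133184,  0.00051231,
       -0.00203609]), 'tau': array([ 3.48001951e-03, -3.39851475e+01,  3.20935357e+01,  1.58057775e-02,
       -9.10287440e-05,  1.06839583e-06]), 'tool_pos': array([0.14930281, 0.50275743, 0.23022282]), 'tcp_rot': array([-0.45201001, -3.1083236 ,  0.00323741]), 'force': array([ 0.56283942, -1.3456964 ,  0.97235686]), 'wrist_torque': array([-0.0065585 , -0.01690261, -0.00286092]), 'grasp_force': 0.0, 'width': 0.08519411705645462} 0.0187
{'fx': 325.19226210127806, 'fy': 325.19226210127806, 'cx': 283.0390710576363, 'cy': 207.66622032133165, 'mount': array([[ 8.32497551e-04, -9.48961176e-01, -3.15391809e-01,
         8.08796519e-02],
       [ 9.99998658e-01,  3.44980425e-04,  1.60157427e-03,
        -8.53166191e-05],
       [-1.41102780e-03, -3.15392719e-01,  9.48960190e-01,
        -1.40892312e-01],
       [ 0.00000000e+00,  0.00000000e+00,  0.00000000e+00,
         1.00000000e+00]])}
```

View pics/top0.png

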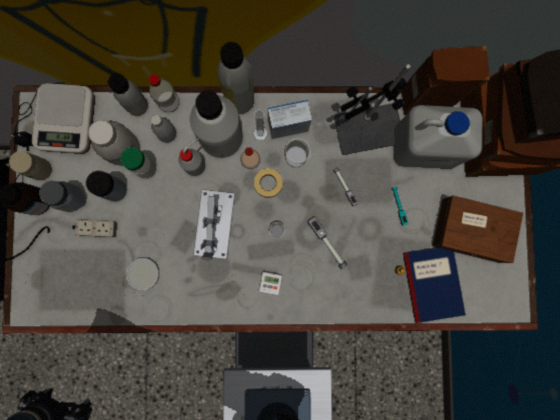

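View pics/scene0.png

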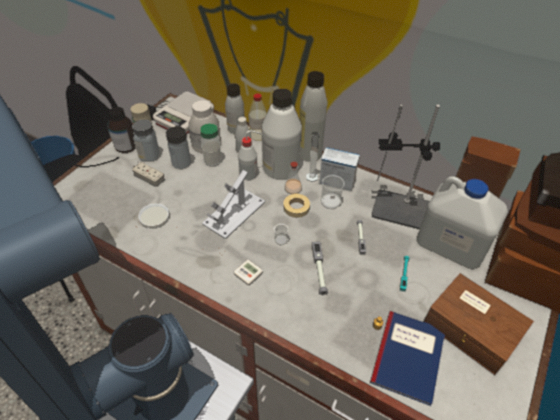

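The top view shows the larger grey/white probe, with its handle near (318,227) and guard near (344,266). The stand is at (214,224). The smaller look-alike is at (345,187) and the turquoise one at (399,206). Next I'll measure both from depth.

Run:
```python
from h import *
z=np.load('top.npz');p,d=z['p'],z['d'];P=pts('top',d)
a=cv2.resize(p[180:270,185:245],None,fx=6,fy=6,interpolation=3)[:,:,::-1]
b=cv2.resize(p[205:280,295:360],None,fx=6,fy=6,interpolation=3)[:,:,::-1]
o=np.zeros((540,760,3),np.uint8);o[:540,:360]=a;o[:450,365:755]=b;cv2.imwrite('pics/crop.png',o)
for nm,(r0,r1,c0,c1) in dict(probe=(205,280,295,360),stand=(180,270,185,245)).items():
    Q=P[r0:r1,c0:c1].reshape(-1,3); 
    print(nm,'floor',np.median(Q[:,2]))
Q=P[180:270,185:245]
H=(Q[:,:,2]*1000).round().astype(int)
for r in range(0,90,3): print(r+180,' '.join('%3d'%h for h in H[r,0:60:2]))
Q=P[205:280,295:360].reshape(-1,3);m=(Q[:,2]>.009)&(Q[:,2]<.05);Q=Q[m]
c=Q.mean(0);u,s,vt=np.linalg.svd(Q[:,:2]-c[:2]);t=(Q[:,:2]-c[:2])@vt[0];n=(Q[:,:2]-c[:2])@vt[1]
print(c,vt[0],t.min(),t.max(),len(Q))
for k in np.arange(-.1,.1,.01):
    q=(t>=k)&(t<k+.01)
    if q.any(): print(round(k,3),q.sum(),n[q].min().round(4),n[q].max().round(4),Q[q,2].max().round(4))
```

```text
probe floor 0.0002887530631210389
stand floor 0.002805331752683826
180  -7   1  -3   0   2   1  -7   1   2   2   1  -2   6  -3   0   0  -8   0   0  -1  -5  -3   1  -1   0   2  -1  -1   4   0
183  -2  -3  -6  -5   1  -2  -2   1  -5  -2   1  -3  -1  -1  -2  -5   1   1  -6   1  -1  -4  -1   0   2  -8  -2   3  -2   3
186  -4   1   0  -7   1   0   0  -1   5   0   0   1  -1  -3  -1   1  -4  -8   2   0  -4   0  -3  -1  -4  -3   0   5  -2  -2
189  -2  -1   1   1  -4   1   0   6   0  -6  -3   1   1   1  -3   0   3  -3  -2   0  -1   3  -4   3  -1  -3   3   1   1   5
192   1   3   3   2   6  -4   3  -2  14  11   6   8  12   7   9   6  10   6   4   8   8   5   4   1  -1   0  -3   0  -3  -4
195  -2  -1   1  -5  -1  -6  -6   9  11   7  10   7   8   6   8   4   9  12  11   7   8  16  13  13  11  -1   5   2   6  -6
198  -1   2   1  -1   1  -3   2  -3   7   7   8   9 141 142 140  12  10   7  13  10  11  10   8   9  11   6  -1  -1  -3  -5
201   5   2  -1  -3   0   1  -1   1   5  10   2   8 136 135 134   8  10  13  12  11  11   7   9  12  11  -4  -4   1   3  -1
204  -1   0   2   1   2  -3  -1  -7   9  
[... 2638 characters left out ...]
 2   0  -3  -5  -2  -1   1  -1  -1   1  -3   2   1
[ 0.53139588 -0.14436657  0.02219048] [-0.83284892 -0.55350039] -0.07877567210114085 0.09619342670319057 412
-0.08 27 -0.0614 0.0144 0.0315
-0.07 30 -0.0111 0.0142 0.0292
-0.06 31 -0.0118 0.014 0.0307
-0.05 33 -0.127 0.0138 0.0304
-0.04 31 -0.0113 0.0136 0.032
-0.03 31 -0.0913 0.0134 0.0319
-0.02 26 -0.0123 0.0137 0.03
-0.01 18 -0.0077 0.0079 0.026
-0.0 18 -0.0082 0.0073 0.0226
0.01 17 -0.0075 0.0071 0.0228
0.02 17 -0.0062 0.0071 0.0238
0.03 19 -0.0085 0.0075 0.0259
0.04 17 -0.0082 0.0076 0.0219
0.05 19 -0.0074 0.0074 0.0246
0.06 17 -0.0075 0.0061 0.0233
0.07 18 -0.0072 0.0068 0.0231
0.08 25 -0.0115 0.0103 0.0316
0.09 18 -0.0117 0.011 0.0274
```

View pics/crop.png

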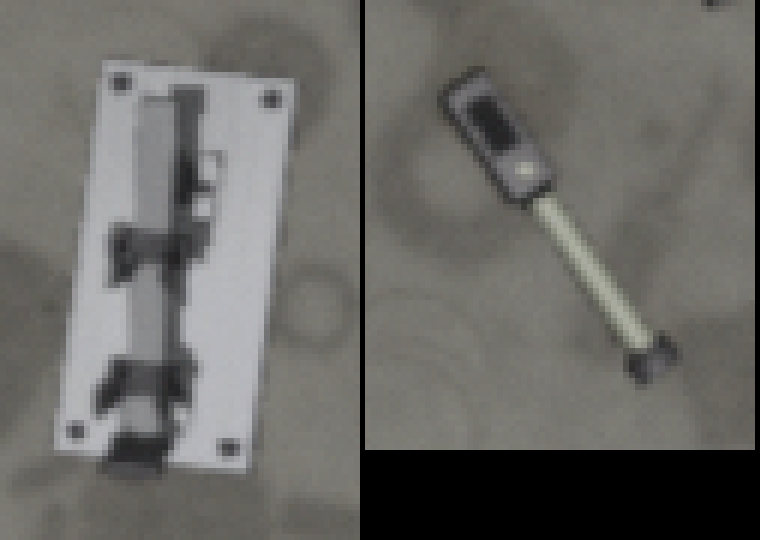

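The crop shows the stand with its foot at the near end (bottom) and its high end away from the robot, with the hinged jaw on the left. The probe's handle is upper left and its guard lower right. Now the stand pose, using rays from both cameras.

```bash
cat >> h.py <<'E'
def ray(n,uv,zz):
    c=optics.calibration(n);uv=np.asarray(uv,float).reshape(-1,2)
    D=np.c_[(uv[:,0]-c['cx'])/c['fx'],(uv[:,1]-c['cy'])/c['fy'],np.ones(len(uv))]@c['T'][:3,:3].T;o=c['T'][:3,3]
    return o+D*((zz-o[2])/D[:,2])[:,None]
E
python3 - <<'E'
from h import *
T={}
for n in('top','scene'):
    z=np.load(n+'.npz');p,d=z['p'],z['d'];P=pts(n,d)
    box=(P[...,0]>.35)&(P[...,0]<.66)&(P[...,1]>.05)&(P[...,1]<.3)&(d>0)
    g=p.mean(2)
    white=(box&(g>125)&(P[...,2]<.03)).astype(np.uint8)
    white=cv2.morphologyEx(white,cv2.MORPH_CLOSE,np.ones((3,3)))
    k,l,st,_=cv2.connectedComponentsWithStats(white);i=1+st[1:,4].argmax()
    v,u=np.nonzero(l==i)
    W=ray(n,np.c_[u,v],.010)[:,:2]*1000
    r=cv2.minAreaRect(cv2.convexHull(W.astype(np.float32)));print(n,'base',st[i],r)
    # bar points
    B=P[box&(P[...,2]>.045)&(P[...,2]<.16)]; 
    print('bar/hi pts',len(B),B.mean(0))
    T[n]=B
    # table near stand / probe
    f=P[(P[...,0]>.4)&(P[...,0]<.6)&(P[...,1]>-.02)&(P[...,1]<.03)&(d>0)];print('floor z',np.median(f[:,2]))
    # probe
    bx=(P[...,0]>.42)&(P[...,0]<.65)&(P[...,1]>-.24)&(P[...,1]<-.05)&(P[...,2]>.008)&(P[...,2]<.045)&(d>0)
    k,l,st,_=cv2.connectedComponentsWithStats(bx.astype(np.uint8));i=1+st[1:,4].argmax();Q=P[l==i]
    c=Q.mean(0);vt=np.linalg.svd(Q[:,:2]-c[:2],full_matrices=False)[2];a=vt[0]*np.sign(vt[0][0])
    t=(Q[:,:2]-c[:2])@a;nn=np.array([-a[1],a[0]]);w=(Q[:,:2]-c[:2])@nn
    hi=np.percentile(t,99.5);lo=np.percentile(t,.5)
    h=(t>hi-.06);s=(t>hi-.155)&(t<hi-.075);g=t<lo+.011
    q=lambda m:(c[:2]+a*t[m].mean()+nn*np.median(w[m])).round(4)
    print('probe',len(Q),c,a,lo,hi,'handle',q(h),'shaft',q(s),'guard',q(g),'ends',(c[:2]+a*lo).round(4),(c[:2]+a*hi).round(4),'z',np.median(Q[h,2]))
np.savez('bar.npz',**T)
# bar fit with top: per height bins
B=T['top']
for x in np.arange(.38,.62,.01):
    m=(B[:,0]>=x)&(B[:,0]<x+.01)
    if m.any(): print(round(x,3),m.sum(),(B[m,1].min()*1000).round(),(B[m,1].max()*1000).round(),(np.median(B[m,1])*1000).round(1),(np.median(B[m,2])*1000).round(1),(B[m,2].max()*1000).round())
E
```

```text
top base [213 198  21  61 803] ((570.2227172851562, 161.8812255859375), (45.22919845581055, 182.286865234375), 84.98777770996094)
bar/hi pts 594 [0.56008427 0.19226972 0.09752559]
floor z 0.0009367524153562901
probe 410 [ 0.53035073 -0.14381348  0.02219914] [0.82402596 0.56655204] -0.09466396812718735 0.07838797169224675 handle [ 0.5702 -0.1159] shaft [ 0.5004 -0.1646] guard [ 0.4566 -0.1947] ends [ 0.4523 -0.1974] [ 0.5949 -0.0994] z 0.02566882617600097
scene base [ 162  186  121   97 5587] ((501.98248291015625, 169.6201171875), (251.35646057128906, 320.74444580078125), 89.64289855957031)
bar/hi pts 562 [0.56427005 0.18868401 0.09308702]
floor z 0.0018619554877360445
probe 386 [ 0.52072213 -0.14945545  0.02101517] [0.82050129 0.57164467] -0.089448054165195 0.08454101829826366 handle [ 0.5636 -0.1192] shaft [ 0.4944 -0.1674] guard [ 0.4507 -0.1981] ends [ 0.4473 -0.2006] [ 0.5901 -0.1011] z 0.024765613726682068
0.47 14 188.0 214.0 198.1 79.5 85.0
0.48 31 187.0 215.0 200.8 75.7 86.0
0.49 36 188.0 214.0 200.6 60.5 69.0
0.5 32 180.0 217.0 196.9 61.4 98.0
0.51 53 181.0 217.0 201.8 82.1 101.0
0.52 36 180.0 211.0 197.4 77.3 96.0
0.53 30 187.0 211.0 195.8 76.3 83.0
0.54 28 185.0 203.0 193.9 81.9 87.0
0.55 21 184.0 202.0 193.1 86.3 91.0
0.56 45 173.0 203.0 192.6 95.8 141.0
0.57 43 172.0 205.0 191.1 108.2 143.0
0.58 44 171.0 207.0 189.4 112.2 126.0
0.59 33 180.0 207.0 190.5 110.8 118.0
0.6 28 178.0 196.0 187.2 116.2 120.0
0.61 36 177.0 195.0 183.7 120.7 130.0
```

```bash
cat >> h.py <<'E'
def rel(pos,Rt):
    s=ctrl.read_state();R0=R.from_rotvec(s['tcp_rot'])
    o=R0.inv().apply(np.array(pos)-s['tool_pos'])/.3; w=(R0.inv()*Rt).as_rotvec()/np.pi
    print('offset',o.round(4).tolist(),'twist',w.round(4).tolist(),'from',s['tool_pos'].round(4))
def ori(az,tilt=0):
    # tool x toward azimuth az (down-slope dir), tilted: tilt = slope angle
    a=np.array([np.cos(az),np.sin(az),0]);c,s=np.cos(tilt),np.sin(tilt)
    x=a*c-np.array([0,0,s]); z=-(a*s+np.array([0,0,c])); return R.from_matrix(np.c_[x,np.cross(z,x),z])
E
python3 -c "
from h import *
rel([.49,.20,.26],ori(np.pi-.115))"
```

```text
offset [-1.376, -0.6441, -0.0983] twist [-0.0007, -0.0001, -0.0553] from [0.1493 0.5028 0.2302]
```

step_arm --plan '[{"offset":[-0.7,-0.32,-0.05],"twist":[0,0,-0.03],"gripper":1},{"offset":[-0.7,-0.32,-0.05],"twist":[0,0,-0.03],"gripper":1},{"offset":[-0.7,-0.32,-0.05],"twist":[0,0,-0.03],"gripper":1},{"offset":[-0.7,-0.32,-0.05],"twist":[0,0,-0.03],"gripper":1},{"offset":[-0.7,-0.32,-0.05],"twist":[0,0,-0.03],"gripper":1}]'

```text
t: 0.6
tool_pos: [0.3253, 0.3491, 0.246]
tcp_rot: [0.309, 3.126, -0.002]
force: [-0.3, -0.2, 0.9]
width: 0.0853
grasp_force: 0.0
```

step_arm --plan '[{"offset":[-0.68,-0.32,-0.05],"twist":[0,0,-0.025],"gripper":1},{"offset":[-0.68,-0.32,-0.05],"twist":[0,0,-0.025],"gripper":1},{"offset":[-0.68,-0.32,-0.05],"twist":[0,0,-0.025],"gripper":1},{"offset":[-0.68,-0.32,-0.05],"twist":[0,0,-0.025],"gripper":1},{"offset":[-0.68,-0.32,-0.05],"twist":[0,0,-0.025],"gripper":1},{"offset":[-0.68,-0.32,-0.05],"twist":[0,0,-0.025],"gripper":1},{"offset":[-0.68,-0.32,-0.05],"twist":[0,0,-0.025],"gripper":1},{"offset":[-0.68,-0.32,-0.05],"twist":[0,0,-0.025],"gripper":1}]'

```text
t: 1.4
tool_pos: [0.5041, 0.2184, 0.261]
tcp_rot: [-0.181, -3.135, -0.0]
force: [0.3, -0.4, 0.2]
width: 0.0858
grasp_force: 0.0
```

```bash
cat >> h.py <<'E'
def wpts(d,pos,rv):
    c=optics.calibration('wrist');v,u=np.mgrid[:420,:560];x=(u-c['cx'])/c['fx'];y=(v-c['cy'])/c['fy'];r=np.hypot(x,y)+1e-9
    k=np.tan(np.minimum(r,1.3))/r; P=np.stack([x*k*d,y*k*d,d],-1)
    M=c['mount'];P=P@M[:3,:3].T+M[:3,3]
    return P@R.from_rotvec(rv).as_matrix().T+pos
E
python3 - <<'E'
from h import *
s=ctrl.read_state();p,d=snap('wrist');np.savez('w1.npz',p=p,d=d,pos=s['tool_pos'],rv=s['tcp_rot']);print(s['tool_pos'])
cv2.imwrite('pics/w1.png',p[:,:,::-1]);P=wpts(d,s['tool_pos'],s['tcp_rot'])
m=(P[...,0]>.44)&(P[...,0]<.56)&(P[...,1]>0.05)&(P[...,1]<.12)&(d>0);print('z', np.percentile(P[m][:,2],[5,25,50,75,95]))
E
```

```text
[0.50414953 0.21836027 0.2610138 ]
z [-0.0032425  -0.00249638 -0.00198193 -0.00144366 -0.00063035]
```

View pics/w1.png

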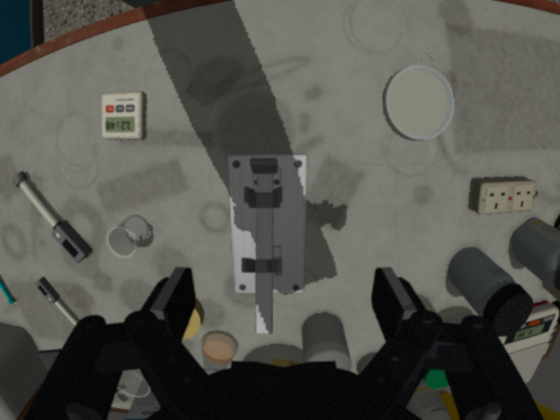

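The wrist view is clean. The heel stop is at (264,165), the saddle at (263,196), the clip at (262,265) and the bar's top end at (264,330). I'll fit the slope frame from the wrist depth.

Run:
```python
from h import *
z=np.load('w1.npz');p,d=z['p'],z['d'];P=wpts(d,z['pos'],z['rv'])
g=p.mean(2)
Q=P[140:345,215:320].reshape(-1,3);Q=Q[d[140:345,215:320].ravel()>0]
# base plate
m=(Q[:,2]>.004)&(Q[:,2]<.0125);r=cv2.minAreaRect((Q[m][:,:2]*1000).astype(np.float32));print('base',r,np.median(Q[m][:,2]))
yaw=-.115
for it in range(6):
    # bar top: iterative
    e=np.array([np.cos(yaw),np.sin(yaw)]);f=np.array([-e[1],e[0]])
    s=Q[:,:2]@e;w=Q[:,:2]@f
    if it==0: w0=np.array([.55,.193])@f; hmask=(Q[:,2]>.04)
    q=hmask&(abs(w-w0)<.007)&(s>.5)&(s<.62)
    c=Q[q]
    res=Q[:,2]-np.tan(np.pi/6)*s
    h0=np.median(res[q&(res<np.percentile(res[q],60))])
    bar=(abs(res-h0)<.004)&hmask&(abs(w-w0)<.013)&(s>.44)
    # edges by s-bins
    L=[]
    for k in np.arange(s[bar].min()+.005,s[bar].max()-.005,.006):
        j=bar&(abs(s-k)<.003)
        if j.sum()>8: L.append((k,w[j].min(),w[j].max(),np.median(Q[j,2])))
    L=np.array(L);ok=abs(L[:,2]-L[:,1]-.018)<.003
    A=np.polyfit(L[ok,0],(L[ok,1]+L[ok,2])/2,1);yaw+=np.arctan(A[0]);w0=np.median((L[ok,1]+L[ok,2])/2)
    print(it,np.degrees(yaw).round(2),w0.round(4),h0.round(4),ok.sum(),len(L),'barlen',s[bar].min().round(4),s[bar].max().round(4), 'slope',np.degrees(np.arctan(np.polyfit(s[bar],Q[bar,2],1)[0])).round(2))
e=np.array([np.cos(yaw),np.sin(yaw)]);f=np.array([-e[1],e[0]]);s=Q[:,:2]@e;w=Q[:,:2]@f-w0
print((L*1000).round(1))
# slope coords relative: u along slope, v normal above bar
res=Q[:,2]-np.tan(np.pi/6)*s-h0
v=res*np.cos(np.pi/6);u=s/np.cos(np.pi/6)+v*0 # foot point
u=s*np.cos(np.pi/6)+(Q[:,2]-h0)*.5
for k in np.arange(u[bar].min()-.02,u.max()+.01,.002):
    j=(abs(u-k)<.001)&(Q[:,2]>.03)&(abs(w)<.03)
    if j.sum(): print((k*1000).round(0),j.sum(),'v',(np.percentile(v[j],[2,50,98])*1000).round(1),'w',w[j].min().round(3),w[j].max().round(3))
```

```text
base ((635.8204345703125, 191.8568878173828), (155.23568725585938, 313.6204833984375), 75.30585479736328) 0.008130414620389048
0 -6.75 0.2553 -0.2192 20 21 barlen 0.4689 0.6209 slope 29.94
1 -6.79 0.2568 -0.2188 20 21 barlen 0.4683 0.6202 slope 29.94
2 -6.76 0.2571 -0.2187 20 21 barlen 0.468 0.62 slope 29.94
3 -6.76 0.2568 -0.2188 19 21 barlen 0.4682 0.6202 slope 29.94
4 -6.76 0.2568 -0.2187 19 21 barlen 0.4682 0.6202 slope 29.94
5 -6.76 0.2568 -0.2187 19 21 barlen 0.4682 0.6202 slope 29.94
[[473.2 247.8 265.6  54.9]
 [479.2 247.9 265.7  58.1]
 [485.2 248.2 265.7  61.5]
 [503.2 244.6 269.2  73.2]
 [509.2 248.8 265.9  75.4]
 [515.2 248.9 266.   78.9]
 [521.2 247.9 266.   82.5]
 [527.2 247.9 265.1  86. ]
 [533.2 248.1 265.2  89.4]
 [539.2 248.2 265.2  92.7]
 [545.2 248.3 265.3  96.4]
 [551.2 248.4 269.5  98.9]
 [563.2 248.6 268.5 107.8]
 [569.2 247.5 265.4 110.1]
 [575.2 247.5 265.4 113.4]
 [581.2 247.6 265.4 116.9]
 [587.2 247.6 265.5 120.4]
 [593.2 247.7 265.5 124. ]
 [599.2 248.8 265.5 127.3]
 [605.2 248.8 265.5 130.6]
 [611.2 248.8 265.5 134.4]]
536.0 27 v [29.5 30.5 31.7] w -0.014
[... 3174 characters left out ...]
-0.009 0.009
686.0 34 v [-1.4  0.1  1.5] w -0.008 0.009
688.0 34 v [-1.3  0.3  2.1] w -0.008 0.009
690.0 29 v [-1.2  0.3  1.8] w -0.008 0.009
692.0 27 v [-1.2  0.2  1.3] w -0.008 0.009
694.0 32 v [-2.1  0.1  2.4] w -0.008 0.009
696.0 31 v [-1.1  0.2  1.7] w -0.008 0.009
698.0 34 v [-1.9  0.1  1.3] w -0.008 0.009
700.0 34 v [-1.8  0.1  1.6] w -0.008 0.009
702.0 34 v [-1.2  0.1  1.6] w -0.008 0.009
704.0 32 v [-1.6  0.2  1.6] w -0.008 0.009
706.0 26 v [-1.1  0.2  2.8] w -0.008 0.009
708.0 32 v [-1.7  0.2  1.9] w -0.008 0.009
710.0 29 v [-1.5  0.3  1.7] w -0.008 0.009
712.0 34 v [-2.2 -0.3  1.6] w -0.009 0.009
714.0 30 v [-1.7 -0.3  1.3] w -0.008 0.009
716.0 1 v [-1.9 -1.9 -1.9] w -0.007 -0.007
```

```bash
cat >> h.py <<'E'
yaw=np.radians(-6.76);e=np.array([np.cos(yaw),np.sin(yaw)]);f=np.array([-e[1],e[0]]);C=np.cos(np.pi/6)
def rest(x,y,z,dz=.002):  # rest_heel frame (m) -> world
    u=.5438+x;v=.013+z; xy=e*(u*C-v*.5)+f*(.2570+y); return np.array([*xy,-.2187+u*.5+v*C+dz])
E
python3 -c "
from h import *
print(rest(0,0,0),rest(172e-3,0,0))
rel([.57,-.116,.20],ori(.595+np.pi))"
```

```text
[0.49146742 0.20054321 0.06645833] [0.63938823 0.18300945 0.15245833]
offset [-0.3459, -1.083, 0.2038] twist [0.0001, -0.0002, -0.2258] from [0.5041 0.2186 0.2612]
```

step_arm --plan '[{"offset":[-0.05,-0.2,0],"twist":[0,0,-0.05],"gripper":1},{"offset":[-0.15,-0.5,0],"twist":[0,0,-0.1],"gripper":1},{"offset":[-0.3,-0.95,0],"twist":[0,0,-0.2258],"gripper":1},{"offset":[-0.3,-0.95,0],"twist":[0,0,-0.2258],"gripper":1},{"offset":[-0.3,-0.95,0],"twist":[0,0,-0.2258],"gripper":1},{"offset":[-0.346,-1.0,0.2],"twist":[0,0,-0.2258],"gripper":1},{"offset":[-0.346,-1.0,0.2],"twist":[0,0,-0.2258],"gripper":1},{"offset":[-0.346,-1.0,0.2],"twist":[0,0,-0.2258],"gripper":1},{"offset":[-0.346,-1.0,0.2],"twist":[0,0,-0.2258],"gripper":1}]'

```text
t: 2.35
tool_pos: [0.5722, -0.092, 0.1994]
tcp_rot: [0.916, -3.002, -0.004]
force: [-0.5, 0.6, -0.3]
width: 0.0854
grasp_force: 0.0
```

```bash
cat > probe.py <<'E'
from h import *
s=ctrl.read_state();p,d=snap('wrist');P=wpts(d,s['tool_pos'],s['tcp_rot']);cv2.imwrite('pics/w2.png',p[:,:,::-1])
fl=(P[...,0]>.42)&(P[...,0]<.62)&(P[...,1]>-.25)&(P[...,1]<-.05)&(d>0)&(abs(P[...,2])<.006);f0=np.median(P[fl][:,2])
b=(P[...,0]>.42)&(P[...,0]<.66)&(P[...,1]>-.25)&(P[...,1]<-.05)&(P[...,2]>f0+.006)&(P[...,2]<.045)&(d>0)
k,l,st,_=cv2.connectedComponentsWithStats(b.astype(np.uint8));i=1+st[1:,4].argmax();Q=P[l==i];print('floor',f0,st[i])
a=np.array([.824,.5666])
for _ in range(4):
    n=np.array([-a[1],a[0]]);t=Q[:,:2]@a;w=Q[:,:2]@n
    h=t>t.max()-.06; hi=h&(Q[:,2]>f0+.022); g=(t<t.min()+.1)&(t>t.min()+.015)
    mid=lambda m:(w[m].min()+w[m].max())/2
    wh=mid(hi);ws=np.median([mid(g&(abs(t-q)<.002)) for q in np.arange(t[g].min()+.003,t[g].max()-.003,.004)])
    a=a+n*(wh-ws)/(t[hi].mean()-t[g].mean());a/=np.linalg.norm(a)
n=np.array([-a[1],a[0]]);t=Q[:,:2]@a;w=Q[:,:2]@n;hi=Q[:,2]>f0+.022;hi&=t>t.max()-.064
print('az',np.arctan2(a[1],a[0]),'len',t.min(),t.max(),np.ptp(t),'hw',np.ptp(w[hi]),'ws,wh',ws,wh,'htop',np.median(Q[hi,2])-f0)
tm=(t.min()+t.max())/2;o=a*tm+n*wh;print('origin',o,'handle',o+a*.055,'grasp43',o+a*.043)
E
python3 probe.py
```

```text
floor -0.0017290450157918802 [ 247   25   29  173 3585]
az 0.6025074214003476 len 0.2590607188199262 0.4326178745239636 0.1735571557040374 hw 0.02635559545803723 ws,wh -0.4206637267033473 -0.42066469984293015 htop 0.026080417106443737
origin [ 0.52333791 -0.15060225] handle [ 0.56865336 -0.11943319] grasp43 [ 0.55876635 -0.12623371]
```

View pics/w2.png

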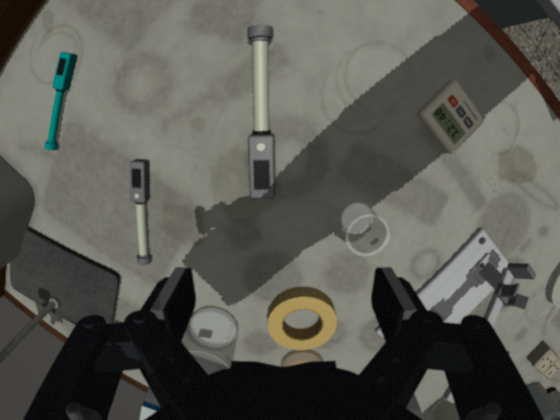

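The wrist view shows the target probe, guard at (260,33) and handle at (261,165). The smaller grey and turquoise look-alikes are to its left, and the area around the handle is clear.

```bash
python3 -c "
from h import *
rel([.5588,-.1262,.004],ori(.6025+np.pi))"
```

```text
offset [0.104, -0.0722, 0.6569] twist [0.0006, -0.0001, -0.0027] from [ 0.5728 -0.091   0.2011]
```

step_arm --plan '[{"offset":[0.104,-0.072,0.15],"twist":[0,0,-0.003],"gripper":1},{"offset":[0.104,-0.072,0.3],"twist":[0,0,-0.003],"gripper":1},{"offset":[0.104,-0.072,0.42],"twist":[0,0,-0.003],"gripper":1},{"offset":[0.104,-0.072,0.5],"twist":[0,0,-0.003],"gripper":1},{"offset":[0.104,-0.072,0.56],"twist":[0,0,-0.003],"gripper":1},{"offset":[0.104,-0.072,0.6],"twist":[0,0,-0.003],"gripper":1},{"offset":[0.104,-0.072,0.63],"twist":[0,0,-0.003],"gripper":1},{"offset":[0.104,-0.072,0.655],"twist":[0,0,-0.003],"gripper":1},{"offset":[0.104,-0.072,0.655],"twist":[0,0,-0.003],"gripper":1}]'

```text
t: 3.3
tool_pos: [0.5597, -0.127, 0.0047]
tcp_rot: [0.934, -3.0, -0.0]
force: [0.2, -0.3, -0.5]
width: 0.0854
grasp_force: 0.0
```

```bash
python3 -c "
from h import *
rel([.5588,-.1262,.004],ori(.6025+np.pi));print(ctrl.read_state()['force'])"
```

```text
offset [0.0009, 0.004, 0.0025] twist [0.0001, -0.0, 0.0003] from [ 0.5597 -0.127   0.0047]
[ 0.19189053 -0.27291544 -0.54018814]
```

step_arm --plan '[{"offset":[0,0.004,0],"twist":[0,0,0],"gripper":0},{"offset":[0,0.004,0],"twist":[0,0,0],"gripper":-0.3},{"offset":[0,0.004,0],"twist":[0,0,0],"gripper":-1},{"offset":[0,0.004,0],"twist":[0,0,0],"gripper":-1},{"offset":[0,0.004,0],"twist":[0,0,0],"gripper":-1},{"offset":[0,0.004,0],"twist":[0,0,0],"gripper":-1},{"offset":[0,0.004,0],"twist":[0,0,0],"gripper":-1}]' --squeeze 80

```text
t: 4.0
tool_pos: [0.5598, -0.1269, 0.0056]
tcp_rot: [-0.932, 2.999, -0.002]
force: [0.2, 0.5, 3.8]
width: 0.0243
grasp_force: 81.7
```

step_arm --plan '[{"offset":[0,0,-0.05],"twist":[0,0,0],"gripper":-1},{"offset":[0,0,-0.15],"twist":[0,0,0],"gripper":-1},{"offset":[0,0,-0.3],"twist":[0,0,0],"gripper":-1},{"offset":[0,0,-0.45],"twist":[0,0,0],"gripper":-1},{"offset":[0,0,-0.6],"twist":[0,0,0],"gripper":-1},{"offset":[0,0,-0.75],"twist":[0,0,0],"gripper":-1},{"offset":[0,0,-0.8],"twist":[0,0,0],"gripper":-1},{"offset":[0,0,-0.8],"twist":[0,0,0],"gripper":-1}]'

```text
t: 4.8
tool_pos: [0.5604, -0.127, 0.2494]
tcp_rot: [-0.931, 2.994, -0.007]
force: [-0.3, -0.5, -1.8]
width: 0.0244
grasp_force: 81.2
```

```bash
cat > held.py <<'E'
from h import *
# probe in tool frame from the wrist depth
s=ctrl.read_state();p,d=snap('wrist');P=wpts(d,s['tool_pos'],s['tcp_rot']);cv2.imwrite('pics/held.png',p[:,:,::-1])
T=R.from_rotvec(s['tcp_rot']).inv().apply((P-s['tool_pos']).reshape(-1,3))
m=(d.ravel()>0)&(T[:,0]>.025)&(T[:,0]<.16)&(abs(T[:,1])<.03)&(T[:,2]>-.035)&(T[:,2]<.06)
l=cv2.connectedComponentsWithStats(m.reshape(d.shape).astype(np.uint8));i=1+l[2][1:,4].argmax();Q=T[l[1].ravel()==i]
x1=np.percentile(Q[:,0],99.7);print('n',len(Q),'tip x',x1)
L=[]
for k in np.arange(.035,x1-.016,.004):
    j=Q[abs(Q[:,0]-k)<.002]
    if len(j)>10: L.append((k,(j[:,1].min()+j[:,1].max())/2,np.percentile(j[:,2],8)))
L=np.array(L);A=np.polyfit(L[:,0],L[:,1],1);B=np.polyfit(L[:,0],L[:,2],1)
g=Q[Q[:,0]>x1-.008]
print('y slope deg',np.degrees(np.arctan(A[0])),'y at tip',np.polyval(A,x1),'at neck',np.polyval(A,x1-.097),'top z slope deg',np.degrees(np.arctan(B[0])),'axis z at tip',np.polyval(B,x1)+.008,'at 0',B[1]+.008,'guard y',g[:,1].min(),g[:,1].max(),'top',g[:,2].min())
E
python3 held.py
```

```text
n 9466 tip x 0.12284530619470144
y slope deg -0.09862651472998672 y at tip -2.5713381300347595e-05 at neck 0.0001412584525612507 top z slope deg -0.08965940022042741 axis z at tip -0.006002739730771084 at 0 -0.005810504882806124 guard y -0.0124428596291617 0.013053081562055206 top -0.019785630466147976
```

```bash
cat >> held.py <<'E'
for k in np.arange(.01,.15,.004):
    j=T[(d.ravel()>0)&(abs(T[:,0]-k)<.002)&(abs(T[:,1])<.02)&(T[:,2]>-.04)&(T[:,2]<.03)]
    if len(j): print(k.round(3),len(j),j[:,1].min().round(4),j[:,1].max().round(4),np.percentile(j[:,2],[5,50]).round(4))
E
python3 held.py
```

```text
n 9473 tip x 0.12273889347337817
y slope deg -0.07327040115537105 y at tip -8.998230540962132e-06 at neck 0.00011504638228658486 top z slope deg 0.05475554386381169 axis z at tip -0.005842758391291699 at 0 -0.005960055633225842 guard y -0.012541993551722787 0.013037323823863772 top -0.02019891721205996
0.01 1805 -0.0199 0.0199 [-0.0362 -0.02  ]
0.014 494 -0.0199 0.0192 [-0.02   -0.0186]
0.018 749 -0.0129 0.0128 [-0.0193 -0.0178]
0.022 615 -0.0118 0.0113 [-0.0166 -0.0137]
0.026 367 -0.0091 0.0086 [-0.0144 -0.0124]
0.03 304 -0.0077 0.0078 [-0.014  -0.0124]
0.034 322 -0.0076 0.0077 [-0.014  -0.0125]
0.038 329 -0.0075 0.0081 [-0.0141 -0.0126]
0.042 345 -0.0074 0.0081 [-0.0141 -0.0125]
0.046 337 -0.0073 0.0079 [-0.0142 -0.0125]
0.05 348 -0.0078 0.0074 [-0.0142 -0.0125]
0.054 357 -0.0078 0.0074 [-0.0139 -0.0125]
0.058 361 -0.0077 0.0078 [-0.0141 -0.0124]
0.062 374 -0.0076 0.0078 [-0.0141 -0.0125]
0.066 374 -0.0076 0.0077 [-0.0142 -0.0124]
0.07 384 -0.0075 0.0076 [-0.014  -0.0126]
0.074 391 -0.0081 0.0076 [-0.0142 -0.0125]
0.078 397 -0.008 0.008 [-0.014  -0.0125]
0.082 398 -0.0079 0.008 [-0.014  -0.0123]
0.086 398 -0.0078 0.0079 [-0.014  -0.0123]
0.09 380 -0.0075 0.0079 [-0.0141 -0.0125]
0.094 385 -0.0074 0.008 [-0.014  -0.0125]
0.098 394 -0.0079 0.0079 [-0.0141 -0.0125]
0.102 390 -0.0079 0.0079 [-0.0141 -0.0123]
0.106 385 -0.0079 0.0078 [-0.014  -0.0124]
0.11 374 -0.0074 0.008 [-0.0141 -0.0123]
0.114 455 -0.0096 0.0096 [-0.0149 -0.0127]
0.118 733 -0.0125 0.0126 [-0.0183 -0.0139]
0.122 333 -0.0122 0.013 [-0.0188 -0.0155]
0.126 1 0.012 0.012 [-0.0105 -0.0105]
```

View pics/held.png

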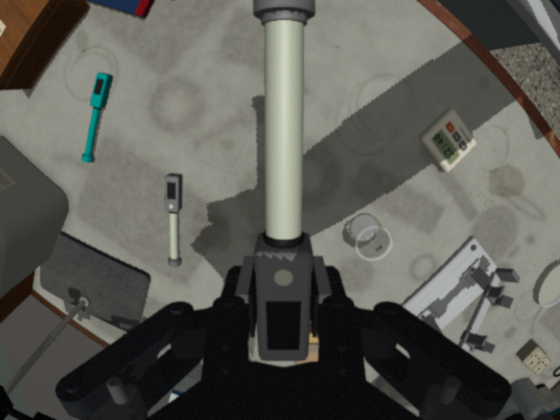

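The held view shows the shaft straight along the tool axis, with the handle gripped at (285,300). The guard is cut off at the top edge (285,5), so I'll find the tip's seat by contact. Next is the approach pose above the rest.

```bash
python3 -c "
from h import *
o=ori(yaw+np.pi,np.pi/6)
W=rest(.137,0,.11);print(W)
rel(W,o); rel((W+np.array([.56,-.127,.27]))/2,o)"
```

```text
[0.55467043 0.19305145 0.23022112]
offset [-0.5929, 0.8847, 0.047] twist [0.0603, -0.1596, 0.224] from [ 0.5586 -0.1264  0.2442]
offset [-0.2977, 0.4403, -0.0196] twist [0.0603, -0.1596, 0.224] from [ 0.5586 -0.1264  0.2442]
```

step_arm --plan '[{"offset":[-0.08,0.12,-0.02],"twist":[0.01,-0.027,0.037],"gripper":-1},{"offset":[-0.16,0.24,-0.02],"twist":[0.02,-0.053,0.075],"gripper":-1},{"offset":[-0.24,0.36,-0.02],"twist":[0.03,-0.08,0.112],"gripper":-1},{"offset":[-0.3,0.44,-0.02],"twist":[0.04,-0.106,0.15],"gripper":-1},{"offset":[-0.3,0.44,-0.02],"twist":[0.0603,-0.1596,0.224],"gripper":-1},{"offset":[-0.36,0.53,-0.01],"twist":[0.0603,-0.1596,0.224],"gripper":-1},{"offset":[-0.43,0.64,0.01],"twist":[0.0603,-0.1596,0.224],"gripper":-1},{"offset":[-0.5,0.75,0.02],"twist":[0.0603,-0.1596,0.224],"gripper":-1},{"offset":[-0.57,0.85,0.04],"twist":[0.0603,-0.1596,0.224],"gripper":-1},{"offset":[-0.593,0.885,0.047],"twist":[0.0603,-0.1596,0.224],"gripper":-1},{"offset":[-0.593,0.885,0.047],"twist":[0.0603,-0.1596,0.224],"gripper":-1},{"offset":[-0.593,0.885,0.047],"twist":[0.0603,-0.1596,0.224],"gripper":-1}]'

```text
t: 6.1
tool_pos: [0.5541, 0.1921, 0.2284]
tcp_rot: [0.154, 2.616, -0.045]
force: [0.3, 0.0, -1.6]
width: 0.0241
grasp_force: 81.1
```

```bash
python3 -c "
from h import *
o=ori(yaw+np.pi,np.pi/6);print(ctrl.read_state()['force'],ctrl.read_state()['joint_positions'].round(2))
rel(rest(.137,0,.11),o)
rel(rest(.137,0,.035),o)"
```

```text
[ 0.26865997  0.00306212 -1.5922875 ] [ 0.34 -0.29 -0.32  1.06 -0.22  0.4 ]
offset [-0.0043, 0.0034, -0.0045] twist [-0.0009, -0.0007, 0.0004] from [0.5541 0.1921 0.2284]
offset [-0.0048, 0.0041, 0.2455] twist [-0.0009, -0.0007, 0.0004] from [0.5541 0.1921 0.2284]
```

step_arm --plan '[{"offset":[-0.0045,0.004,0.06],"twist":[-0.001,-0.001,0],"gripper":-1},{"offset":[-0.0045,0.004,0.12],"twist":[-0.001,-0.001,0],"gripper":-1},{"offset":[-0.0045,0.004,0.18],"twist":[-0.001,-0.001,0],"gripper":-1},{"offset":[-0.0045,0.004,0.22],"twist":[-0.001,-0.001,0],"gripper":-1},{"offset":[-0.0045,0.004,0.246],"twist":[-0.001,-0.001,0],"gripper":-1},{"offset":[-0.0045,0.004,0.246],"twist":[-0.001,-0.001,0],"gripper":-1},{"offset":[-0.0045,0.004,0.246],"twist":[-0.001,-0.001,0],"gripper":-1}]'

```text
t: 6.8
tool_pos: [0.5932, 0.1893, 0.1681]
tcp_rot: [0.154, 2.609, -0.038]
force: [0.6, 0.5, -1.1]
width: 0.0246
grasp_force: 81.2
```

Run:
```python
from h import *
o=ori(yaw+np.pi,np.pi/6);rel(rest(.137,0,.035),o)
s=ctrl.read_state();print(s['force'])
p,d=snap('wrist');np.savez('w3.npz',p=p,d=d,pos=s['tool_pos'],rv=s['tcp_rot'])
q,_=snap('scene')
a=cv2.resize(q[150:250,190:290],(400,400),interpolation=3);b=cv2.resize(p[:210,180:390],(400,400),interpolation=3)
cv2.imwrite('pics/pre.png',np.hstack([a,b])[:,:,::-1])
```

```text
offset [0.0083, -0.0028, 0.0059] twist [0.0008, 0.0015, -0.0001] from [0.5932 0.1893 0.1681]
[ 0.6113644   0.49650537 -1.12159782]
```

View pics/pre.png

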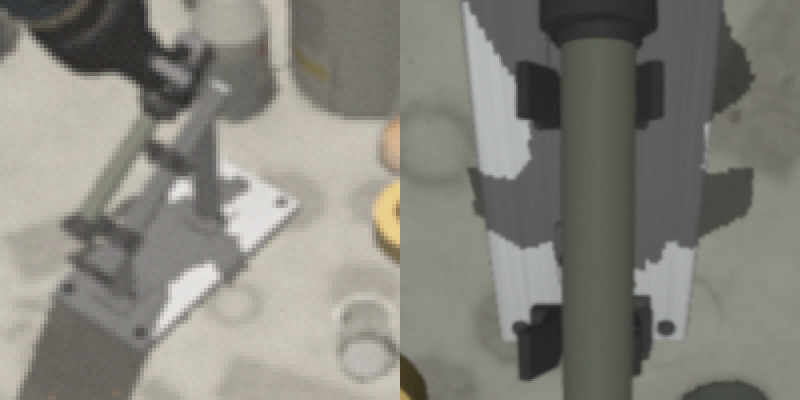

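The left half (scene) shows the probe hovering parallel above the slope. The right half (wrist) shows the shaft at about column 598 and the saddle cheeks centred near 590, an offset of 1–2 mm. I'll measure it from depth.

```bash
cat > align.py <<'E'
from h import *
z=np.load('w3.npz');d=z['d'];P=wpts(d,z['pos'],z['rv']);Rw=R.from_rotvec(z['rv']);ok=d>0
T=Rw.inv().apply((P-z['pos']).reshape(-1,3)).reshape(P.shape);T[~ok]=9
# tool frame: x down-slope, z down. expected rest->tool
H=Rw.inv().apply(rest(0,0,0)-z['pos']);print('rest_heel in tool (expected)',H)
z0=H[2]
def band(x0,x1,za,zb,lab):  # rest x range, rest z range (z up)
    xr=H[0]-T[...,0];zr=z0-T[...,2]
    m=(xr>x0)&(xr<x1)&(zr>za)&(zr<zb)&(abs(T[...,1])<.03);y=T[...,1][m]
    if m.sum()>10:print(lab,m.sum(),'y',np.percentile(y,[.5,99.5]).round(4),'mid',np.percentile(y,[.5,99.5]).mean().round(4),'x',np.percentile(xr[m],[1,99]).round(4),'z',np.percentile(zr[m],[50,99]).round(4))
band(.01,.05,.010,.022,'saddle top')
band(.085,.115,.010,.0195,'clip upper 10-19')
band(.085,.115,.0195,.026,'clip top')
band(.045,.085,-.018,-.008,'bar')
for k in(.045,.055,.065,.075,.085): band(k-.004,k+.004,.036,.055,'shaft %.3f'%k)
band(-.03,.02,.05,.062,'guard')
E
python3 align.py
```

```text
rest_heel in tool (expected) [ 0.13964251 -0.00096052  0.03612226]
saddle top 757 y [-0.0208  0.0174] mid -0.0017 x [0.0212 0.0365] z [0.0139 0.0161]
clip upper 10-19 326 y [-0.0207  0.0117] mid -0.0045 x [0.0914 0.1052] z [0.0153 0.0194]
clip top 323 y [-0.0206  0.0116] mid -0.0045 x [0.0915 0.105 ] z [0.0209 0.0226]
shaft 0.045 770 y [-0.0072  0.0082] mid 0.0005 x [0.0411 0.0489] z [0.0487 0.0511]
shaft 0.055 818 y [-0.0076  0.0082] mid 0.0003 x [0.051  0.0589] z [0.0487 0.0509]
shaft 0.065 762 y [-0.0077  0.0078] mid 0.0 x [0.0613 0.0688] z [0.0486 0.0507]
shaft 0.075 753 y [-0.0074  0.0079] mid 0.0003 x [0.0711 0.0789] z [0.0486 0.0508]
shaft 0.085 705 y [-0.0075  0.0076] mid 0.0 x [0.0811 0.0889] z [0.0485 0.0507]
guard 397 y [-0.0092  0.01  ] mid 0.0004 x [0.0162 0.02  ] z [0.0529 0.0557]
```

step_arm --plan '[{"offset":[0.0165,-0.0063,0],"twist":[0,0,0],"gripper":-1},{"offset":[0.0165,-0.0063,0],"twist":[0,0,0],"gripper":-1},{"offset":[0.0165,-0.0063,0.02],"twist":[0,0,0],"gripper":-1},{"offset":[0.0165,-0.0063,0.04],"twist":[0,0,0],"gripper":-1},{"offset":[0.0165,-0.0063,0.055],"twist":[0,0,0],"gripper":-1},{"offset":[0.0165,-0.0063,0.065],"twist":[0,0,0],"gripper":-1},{"offset":[0.0165,-0.0063,0.065],"twist":[0,0,0],"gripper":-1}]'

```text
t: 7.6
tool_pos: [0.598, 0.1869, 0.1469]
tcp_rot: [0.153, 2.611, -0.039]
force: [0.2, -0.2, -1.8]
width: 0.0244
grasp_force: 81.1
```

```bash
cat > look.py <<'E'
from h import *
s=ctrl.read_state();p,d=snap('wrist');np.savez('w3.npz',p=p,d=d,pos=s['tool_pos'],rv=s['tcp_rot']);Rw=R.from_rotvec(s['tcp_rot'])
print('F tool',Rw.inv().apply(s['force']).round(2));rel(rest(.133,-.001,.02),ori(yaw+np.pi,np.pi/6))
T=Rw.inv().apply((wpts(d,s['tool_pos'],s['tcp_rot'])-s['tool_pos']).reshape(-1,3)).reshape(420,560,3);T[d<=0]=9
H=Rw.inv().apply(rest(0,0,0)-s['tool_pos']);xr=H[0]-T[...,0];zr=H[2]-T[...,2];y=T[...,1]
def b(m,l):
    if m.sum()>10: print(l,m.sum(),'y',np.percentile(y[m],[.5,99.5]).round(4),np.percentile(y[m],[.5,99.5]).mean().round(4),'x',np.percentile(xr[m],[1,99]).round(4),'z',np.percentile(zr[m],[1,50,99]).round(4))
near=abs(y)<.03
b(near&(xr>.015)&(xr<.045)&(abs(y+.0)>.0105)&(zr>.008)&(zr<.022),'saddle')
b(near&(xr>.088)&(xr<.112)&(abs(y)>.0085)&(zr>.008)&(zr<.03),'clip')
b((abs(y)<.0082)&(xr>.045)&(xr<.085)&(zr>0),'shaft')
b((abs(y)<.014)&(abs(y)>.009)&(xr>-.01)&(xr<.021)&(zr>-.01),'guard side')
for k in np.arange(-.008,.026,.002):
    m=(abs(y)<.006)&(abs(xr-k)<.001)
    if m.sum(): print('c',k.round(3),m.sum(),np.percentile(zr[m],[10,50,90]).round(4))
E
python3 look.py
```

```text
F tool [ 0.7  -0.18  1.7 ]
offset [0.0021, -0.0005, -0.0121] twist [0.0007, 0.001, 0.0001] from [0.5982 0.187  0.1475]
saddle 1173 y [-0.019   0.0191] 0.0001 x [0.021  0.0366] z [0.0081 0.0135 0.0162]
clip 1185 y [-0.0187  0.0139] -0.0024 x [0.0915 0.1119] z [0.0083 0.0193 0.0252]
shaft 3781 y [-0.0076  0.0081] 0.0002 x [0.0454 0.0846] z [0.0227 0.0281 0.0303]
guard side 309 y [-0.0122  0.0133] 0.0005 x [0.0087 0.0209] z [0.005  0.0266 0.031 ]
c 0.01 10 [0.0319 0.0323 0.0328]
c 0.012 155 [0.0324 0.0337 0.0346]
c 0.014 226 [0.0289 0.0314 0.0338]
c 0.016 145 [0.0285 0.0299 0.0311]
c 0.018 184 [0.0273 0.0291 0.0305]
c 0.02 144 [0.0269 0.0284 0.0296]
c 0.022 143 [0.027  0.0285 0.0298]
c 0.024 155 [0.027  0.0283 0.0297]
```

step_arm --plan '[{"offset":[0,0,0.01],"twist":[0,0,0],"gripper":-1},{"offset":[0,0,0.018],"twist":[0,0,0],"gripper":-1},{"offset":[0,0,0.026],"twist":[0,0,0],"gripper":-1},{"offset":[0,0,0.032],"twist":[0,0,0],"gripper":-1},{"offset":[0,0,0.036],"twist":[0,0,0],"gripper":-1},{"offset":[0,0,0.036],"twist":[0,0,0],"gripper":-1}]' --squeeze 110

```text
t: 8.25
tool_pos: [0.6041, 0.1863, 0.139]
tcp_rot: [0.154, 2.609, -0.039]
force: [0.4, -1.4, 0.2]
width: 0.0233
grasp_force: 112.4
```

```bash
python3 look.py | grep -v ^c
```

```text
F tool [-0.6  -1.35  0.08]
offset [0.0047, -0.0005, -0.0466] twist [0.0008, 0.0015, -0.0] from [0.604  0.1864 0.1389]
saddle 1397 y [-0.0192  0.019 ] -0.0001 x [0.0152 0.0368] z [0.0081 0.0136 0.0162]
shaft 3777 y [-0.0076  0.0079] 0.0001 x [0.0454 0.0844] z [0.0125 0.0179 0.02  ]
guard side 304 y [-0.0126  0.0129] 0.0001 x [0.0097 0.0209] z [0.0045 0.0165 0.0206]
```

step_arm --plan '[{"offset":[0,0,0.007],"twist":[0,0,0],"gripper":-1},{"offset":[0,0,0.014],"twist":[0,0,0],"gripper":-1},{"offset":[0,0,0.021],"twist":[0,0,0],"gripper":-1},{"offset":[0,0,0.028],"twist":[0,0,0],"gripper":-1},{"offset":[0,0,0.034],"twist":[0,0,0],"gripper":-1},{"offset":[0,0,0.034],"twist":[0,0,0],"gripper":-1}]'

```text
t: 8.9
tool_pos: [0.6086, 0.1865, 0.1292]
tcp_rot: [0.152, 2.611, -0.037]
force: [0.0, 0.5, -3.5]
width: 0.0237
grasp_force: 111.7
```

```bash
python3 look.py | grep -v ^c
```

```text
F tool [1.78 0.48 2.99]
offset [0.0016, -0.0023, -0.0818] twist [0.0012, 0.001, 0.0002] from [0.6086 0.1864 0.1293]
saddle 1604 y [-0.0196  0.0185] -0.0006 x [0.0211 0.0367] z [0.0081 0.0137 0.0161]
shaft 3765 y [-0.0076  0.008 ] 0.0002 x [0.0454 0.0846] z [0.0017 0.0072 0.0094]
guard side 295 y [-0.0124  0.013 ] 0.0003 x [0.0087 0.0208] z [-0.0038  0.0056  0.0097]
```

step_arm --plan '[{"offset":[0,0,0.002],"twist":[0,0,0],"gripper":-1},{"offset":[0,0,0.004],"twist":[0,0,0],"gripper":-1},{"offset":[0,0,0.006],"twist":[0,0,0],"gripper":-1},{"offset":[0,0,0.008],"twist":[0,0,0],"gripper":-1},{"offset":[0,0,0.008],"twist":[0,0,0],"gripper":-1}]'

```text
t: 9.45
tool_pos: [0.6101, 0.1859, 0.1281]
tcp_rot: [0.153, 2.61, -0.038]
force: [0.3, 0.1, -1.5]
width: 0.0233
grasp_force: 111.9
```

```bash
python3 look.py
```

```text
F tool [0.49 0.1  1.46]
offset [0.004, -0.0012, -0.0879] twist [0.0009, 0.0014, 0.0001] from [0.6101 0.1859 0.1281]
saddle 1649 y [-0.0193  0.0187] -0.0003 x [0.0212 0.0367] z [0.0081 0.0135 0.016 ]
clip 1522 y [-0.0192  0.0135] -0.0029 x [0.0915 0.1051] z [0.0084 0.0192 0.0224]
shaft 3736 y [-0.0075  0.0079] 0.0002 x [0.0454 0.0847] z [0.0004 0.0054 0.0076]
guard side 302 y [-0.0126  0.0131] 0.0003 x [0.0099 0.0209] z [-0.006   0.0038  0.0079]
c 0.012 96 [0.0095 0.0106 0.0116]
c 0.014 199 [0.0071 0.0102 0.0116]
c 0.016 165 [0.0057 0.0074 0.0101]
c 0.018 174 [0.0053 0.0071 0.0084]
c 0.02 159 [0.0041 0.0057 0.0073]
c 0.022 144 [0.0044 0.0058 0.0069]
c 0.024 146 [0.004  0.0058 0.0069]
```

step_arm --plan '[{"offset":[0,0,0.002],"twist":[0,0,0],"gripper":-1},{"offset":[0,0,0.004],"twist":[0,0,0],"gripper":-1},{"offset":[0,0,0.006],"twist":[0,0,0],"gripper":-1},{"offset":[0,0,0.006],"twist":[0,0,0],"gripper":-1}]'

```text
t: 9.9
tool_pos: [0.6105, 0.1859, 0.1276]
tcp_rot: [0.152, 2.61, -0.038]
force: [-8.6, 0.7, 5.4]
width: 0.0234
grasp_force: 113.3
```

```bash
python3 look.py | grep -v ^c
```

```text
F tool [ 4.71 -0.33 -8.99]
offset [0.0044, -0.0014, -0.0902] twist [0.0009, 0.0013, 0.0002] from [0.6105 0.1859 0.1276]
saddle 1664 y [-0.0193  0.0188] -0.0002 x [0.0212 0.0367] z [0.0081 0.0135 0.0161]
shaft 3732 y [-0.0074  0.0079] 0.0002 x [0.0454 0.0846] z [0.0004 0.0051 0.0074]
guard side 297 y [-0.0121  0.0131] 0.0005 x [0.01   0.0207] z [-0.0068  0.0039  0.009 ]
```

Seated: the bed pushes back with 9 N. Now I'll ease off and slide the probe down towards the heel stop.

step_arm --plan '[{"offset":[0.002,0,-0.003],"twist":[0,0,0],"gripper":-1},{"offset":[0.004,0,-0.003],"twist":[0,0,0],"gripper":-1},{"offset":[0.006,0,-0.003],"twist":[0,0,0],"gripper":-1},{"offset":[0.008,0,-0.003],"twist":[0,0,0],"gripper":-1},{"offset":[0.008,0,-0.003],"twist":[0,0,0],"gripper":-1}]'

```text
t: 10.45
tool_pos: [0.609, 0.1862, 0.1267]
tcp_rot: [0.153, 2.608, -0.037]
force: [-0.4, -0.4, 2.3]
width: 0.0239
grasp_force: 112.3
```

```bash
python3 look.py
```

```text
F tool [-0.85 -0.4  -2.18]
offset [-0.0016, -0.0018, -0.09] twist [0.0011, 0.0018, -0.0] from [0.609  0.1862 0.1267]
saddle 1659 y [-0.0195  0.0185] -0.0005 x [0.0212 0.0367] z [0.0081 0.0135 0.016 ]
clip 1535 y [-0.0194  0.0134] -0.003 x [0.0915 0.1116] z [0.0082 0.019  0.0222]
shaft 3696 y [-0.0074  0.0078] 0.0002 x [0.0453 0.0845] z [0.0003 0.005  0.0072]
guard side 298 y [-0.0121  0.013 ] 0.0004 x [0.0083 0.0208] z [-0.0065  0.0038  0.0083]
c 0.01 58 [0.0093 0.0103 0.0111]
c 0.012 173 [0.009  0.0106 0.0116]
c 0.014 211 [0.0058 0.0075 0.0102]
c 0.016 151 [0.0055 0.0069 0.0081]
c 0.018 174 [0.0044 0.0058 0.0074]
c 0.02 146 [0.0042 0.0057 0.0067]
c 0.022 147 [0.0041 0.0058 0.007 ]
c 0.024 158 [0.004  0.0056 0.007 ]
```

step_arm --plan '[{"offset":[0.002,0,0],"twist":[0,0,0],"gripper":-1},{"offset":[0.004,0,0],"twist":[0,0,0],"gripper":-1},{"offset":[0.006,0,0],"twist":[0,0,0],"gripper":-1},{"offset":[0.006,0,0],"twist":[0,0,0],"gripper":-1}]'

```text
t: 10.9
tool_pos: [0.6072, 0.1864, 0.1257]
tcp_rot: [0.153, 2.609, -0.038]
force: [-0.3, 0.1, 3.0]
width: 0.0237
grasp_force: 112.4
```

```bash
python3 look.py|grep -v ^c
```

```text
F tool [-1.26  0.08 -2.79]
offset [-0.0084, -0.0015, -0.0901] twist [0.001, 0.0017, 0.0] from [0.6072 0.1863 0.1257]
saddle 1675 y [-0.0195  0.0188] -0.0004 x [0.0211 0.0366] z [0.0081 0.0136 0.0161]
shaft 3681 y [-0.0074  0.0078] 0.0002 x [0.0453 0.0846] z [0.0004 0.0051 0.0072]
guard side 301 y [-0.0129  0.013 ] 0.0 x [0.0062 0.0208] z [-0.0057  0.0039  0.0082]
```

step_arm --plan '[{"offset":[0.002,0,0],"twist":[0,0,0],"gripper":-1},{"offset":[0.004,0,0],"twist":[0,0,0],"gripper":-1},{"offset":[0.006,0,0],"twist":[0,0,0],"gripper":-1},{"offset":[0.006,0,0],"twist":[0,0,0],"gripper":-1}]'

```text
t: 11.35
tool_pos: [0.6066, 0.1864, 0.1255]
tcp_rot: [0.154, 2.607, -0.038]
force: [4.2, -0.8, 3.9]
width: 0.0239
grasp_force: 112.3
```

```bash
python3 look.py
```

```text
F tool [-5.66 -0.25 -1.22]
offset [-0.0107, -0.0013, -0.0895] twist [0.0009, 0.0023, -0.0002] from [0.6066 0.1864 0.1255]
saddle 1675 y [-0.0195  0.0188] -0.0004 x [0.0212 0.0366] z [0.0081 0.0135 0.016 ]
clip 1610 y [-0.0193  0.0135] -0.0029 x [0.0915 0.1116] z [0.0082 0.0183 0.0222]
shaft 3653 y [-0.0074  0.0078] 0.0002 x [0.0453 0.0845] z [0.0004 0.005  0.0072]
guard side 297 y [-0.0128  0.013 ] 0.0001 x [0.0055 0.0205] z [-0.0066  0.0039  0.0083]
c 0.008 106 [0.0096 0.0105 0.0116]
c 0.01 242 [0.0067 0.0096 0.0114]
c 0.012 146 [0.0058 0.007  0.0081]
c 0.014 171 [0.0051 0.0068 0.008 ]
c 0.016 151 [0.0041 0.0058 0.0069]
c 0.018 147 [0.0042 0.0057 0.0068]
c 0.02 153 [0.0044 0.0058 0.007 ]
c 0.022 148 [0.0041 0.0057 0.0068]
c 0.024 159 [0.0041 0.0057 0.0068]
```

step_arm --plan '[{"offset":[-0.003,0,0.003],"twist":[0,0,0],"gripper":-1},{"offset":[-0.003,0,0.005],"twist":[0,0,0],"gripper":-1},{"offset":[-0.003,0,0.005],"twist":[0,0,0],"gripper":-1},{"offset":[-0.003,0,0.0],"twist":[0,0,0],"gripper":-1},{"offset":[-0.003,0,0],"twist":[0,0,0],"gripper":-0.2},{"offset":[-0.003,0,0],"twist":[0,0,0],"gripper":0.1},{"offset":[-0.003,0,0],"twist":[0,0,0],"gripper":0.1},{"offset":[-0.003,0,0],"twist":[0,0,0],"gripper":0.1}]'

```text
t: 12.2
tool_pos: [0.6046, 0.1861, 0.1223]
tcp_rot: [0.152, 2.614, -0.039]
force: [1.0, -0.1, -0.4]
width: 0.0469
grasp_force: 0.0
```

step_arm --plan '[{"offset":[0,0,-0.03],"twist":[0,0,0],"gripper":0.1},{"offset":[0,0,-0.08],"twist":[0,0,0],"gripper":0.1},{"offset":[0,0,-0.15],"twist":[0,0,0],"gripper":0.1},{"offset":[0,0,-0.25],"twist":[0,0,0],"gripper":0.1},{"offset":[0,0,-0.3],"twist":[0,0,0],"gripper":0.1},{"offset":[0,0,-0.3],"twist":[0,0,0],"gripper":0.1},{"offset":[0,0,-0.3],"twist":[0,0,0],"gripper":0.1}]'

```text
t: 12.9
tool_pos: [0.5611, 0.1916, 0.2028]
tcp_rot: [0.152, 2.609, -0.038]
force: [0.1, 0.1, -0.3]
width: 0.047
grasp_force: 0.0
```

```bash
sed -i 's/^near=.*/near=abs(y)<.03;cv2.imwrite("pics\/seat.png",cv2.resize(p[60:400,150:420],None,fx=1.7,fy=1.7,interpolation=3)[:,:,::-1])/' look.py
cat >> look.py <<'E'
for k in np.arange(.026,.18,.006):
    m=(abs(y)<.004)&(abs(xr-k)<.002)
    if m.sum(): print('a',k.round(3),m.sum(),np.percentile(zr[m],[10,50,90]).round(4))
E
python3 look.py
```

```text
F tool [0.05 0.15 0.27]
offset [-0.0162, -0.0004, 0.2067] twist [0.0008, 0.0009, 0.0002] from [0.5607 0.1913 0.2014]
saddle 549 y [-0.0194  0.0191] -0.0002 x [0.0211 0.0363] z [0.0081 0.0138 0.0159]
clip 581 y [-0.0191  0.0138] -0.0026 x [0.0914 0.1118] z [0.0083 0.018  0.0224]
shaft 1301 y [-0.0072  0.0078] 0.0003 x [0.0454 0.0845] z [0.0004 0.0051 0.0075]
guard side 420 y [-0.0136  0.0134] -0.0001 x [-0.0081  0.0207] z [-0.003   0.0074  0.018 ]
c -0.008 35 [0.0156 0.0164 0.0176]
c -0.006 57 [0.0158 0.0165 0.0176]
c -0.004 56 [0.0159 0.0167 0.0176]
c -0.002 98 [0.0095 0.0149 0.017 ]
c 0.0 51 [0.0093 0.0106 0.0121]
c 0.002 56 [0.0097 0.0109 0.0117]
c 0.004 53 [0.0096 0.0108 0.0117]
c 0.006 62 [0.0098 0.0108 0.0117]
c 0.008 50 [0.0097 0.0109 0.012 ]
c 0.01 75 [0.0068 0.0103 0.0115]
c 0.012 52 [0.0063 0.0072 0.0081]
c 0.014 59 [0.0051 0.007  0.0078]
c 0.016 52 [0.0041 0.0054 0.0066]
c 0.018 51 [0.0044 0.0057 0.0068]
c 0.02 54 [0.0045 0.006  0.007 ]
c 0.022 51 [0.0042 0.0056 0.0068]
c 0.024 54 [0.004  0.0052 0.0065]
a 0.026 67 [0.0051 0.006  0.0069]
a 0.032 70 [0.0051 0.0059 0.007 ]
a 0.038 70 [0.0048 0.0059 0.0069]
a 0.044 72 [0.0049 0.0058 0.0069]
a 0.05 72 [0.005  0.0059 0.007 ]
a 0.056 72 [0.0048 0.0056 0.0068]
a 0.062 72 [0.0049 0.0057 0.0066]
a 0.068 72 [0.0048 0.0059 0.0071]
a 0.074 71 [0.0049 0.0058 0.0069]
a 0.08 71 [0.0047 0.0059 0.0066]
a 0.086 68 [0.0046 0.0056 0.0065]
a 0.092 69 [0.0045 0.0056 0.0068]
a 0.098 68 [0.0048 0.0057 0.0066]
a 0.104 69 [0.0047 0.0058 0.0072]
a 0.11 88 [0.0072 0.0099 0.0113]
a 0.116 1037 [0.159  0.1672 0.1741]
a 0.122 65 [0.0106 0.0118 0.0127]
a 0.128 59 [0.01   0.0109 0.0116]
a 0.134 60 [0.0104 0.0115 0.0123]
a 0.14 58 [0.0107 0.0116 0.0123]
a 0.146 53 [0.011  0.0116 0.0122]
a 0.152 54 [0.0108 0.0114 0.0121]
a 0.158 50 [0.0107 0.0117 0.0124]
a 0.164 48 [0.0101 0.0109 0.0118]
a 0.17 47 [0.0098 0.0106 0.0111]
```

View pics/seat.png

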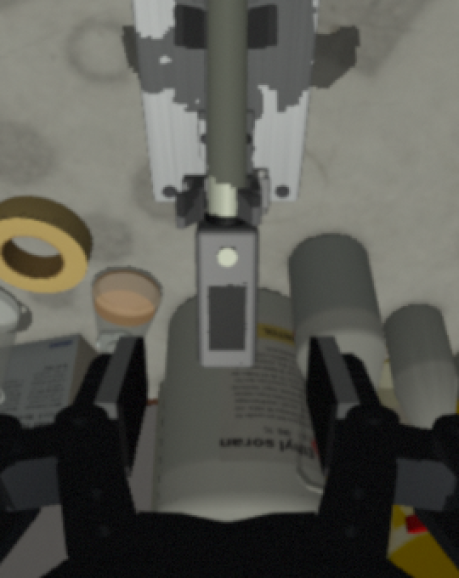

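The view shows the shaft lying in the saddle and clip, the handle on the bar at (227,290), and the fingers clear. Depth puts the tip at the stop and the shaft top level at seated height. I still need to check that the jaw is closed, by comparing its profile with the empty-clip view.

Run:
```python
from h import *
for n in('w1','w3'):
    z=np.load(n+'.npz');d=z['d'];P=wpts(d,z['pos'],z['rv'])[d>0]-[0,0,-.002]
    O=rest(0,0,0);M=ori(yaw+np.pi,np.pi/6).as_matrix();q=(P-O)@M;x=-q[:,0];y=q[:,1];zz=-q[:,2]
    m=(x>.094)&(x<.106)&(zz>-.012)&(zz<.03)
    print(n,[(k,int(((abs(y*1e3-k)<1)&m).sum()),(np.percentile(zz[m&(abs(y*1e3-k)<1)],[10,50,90])*1e3).round(1).tolist()) for k in range(-20,22,2) if (m&(abs(y*1e3-k)<1)).sum()])
```

```text
w1 [(-20, 11, [22.0, 22.8, 23.9]), (-18, 26, [22.8, 23.6, 24.6]), (-16, 39, [21.9, 23.1, 24.8]), (-14, 26, [18.4, 19.2, 20.5]), (-12, 36, [13.8, 15.7, 17.5]), (-10, 42, [-7.1, 9.7, 12.7]), (-8, 24, [-8.3, -7.3, -6.3]), (-6, 20, [-8.7, -7.2, -6.2]), (-4, 21, [-8.3, -7.3, -6.8]), (-2, 22, [-7.7, -7.1, -6.2]), (0, 22, [-8.4, -7.4, -6.6]), (2, 21, [-8.4, -7.2, -6.6]), (4, 13, [-7.3, 11.2, 11.8]), (6, 24, [12.0, 14.6, 17.3]), (8, 24, [13.7, 19.0, 21.3]), (10, 27, [12.2, 23.0, 24.1]), (12, 26, [11.9, 23.4, 24.9]), (14, 34, [-7.6, 11.5, 23.4]), (16, 22, [-8.1, -7.4, -6.6]), (18, 21, [-8.1, -7.4, -6.7])]
w3 [(-20, 19, [-9.1, 21.9, 23.0]), (-18, 70, [-8.3, 23.0, 23.9]), (-16, 70, [-6.7, 22.9, 24.2]), (-14, 56, [17.7, 19.4, 21.0]), (-12, 63, [13.6, 15.8, 17.3]), (-10, 66, [3.2, 11.4, 13.9]), (-8, 51, [-7.8, -6.8, 3.4]), (-6, 51, [4.2, 5.3, 6.6]), (-4, 52, [6.3, 7.1, 8.2]), (-2, 35, [7.3, 8.0, 8.7]), (0, 52, [7.2, 8.1, 8.8]), (2, 50, [7.2, 8.2, 9.0]), (4, 51, [6.9, 7.9, 11.8]), (6, 65, [12.8, 15.2, 17.3]), (8, 56, [1.4, 19.8, 21.8]), (10, 59, [0.8, 23.0, 24.1]), (12, 44, [12.9, 22.4, 23.5]), (14, 18, [-7.3, 10.5, 11.4]), (16, 48, [-8.6, -7.8, -7.0]), (18, 18, [-9.4, -8.0, -7.5])]
```

```bash
python3 -c "
from h import *
print(workorder.job_done())"
```

```text
the job is handed in; nothing more can be done
None
```

The probe is parked on its rest and the job is handed in: the tip touches the heel stop, the shaft sits on the clip bed with the jaw closed over it, and the gripper is clear, after about 13 s of the 48 s allowed.

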